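Set up the Gram-stain rack

ROBOT

A 6-joint arm with a two-finger parallel gripper is mounted at the origin on the work surface. World frame = base frame: x ahead of the robot, y to its left, z up, the work surface at z = 0. Lengths are in m, angles in rad, forces in N, time in s.
With the tool pointing down it reaches from about 0.375 to 0.925 m from the base axis. Payload 5.7 kg.
Tool frame: the origin (TCP) lies at the very end of the fingers, on their centre line; the grasp point (between the pads) lies 19 mm behind it (r.grip_point_offset is the distance from the TCP to the grasp point, in m); z points along the fingers, y is the line along which they close (so a half turn about z gives the same grasp; the last joint's range is limited). The gripper opens to 88 mm and grips with 3 to 60 N. Pads are 20 mm wide; open, the fingers measure 115 mm over their backs; the gripper's body (75 mm by 178 mm) begins 61 mm behind the grasp point.
Start: joints at [-1.336, 0.359, 1.51, -0, 1.272, -0.115], TCP at [0.206, -0.564, 0.2] pointing down, gripper open.
Joint ranges: [-2.97, 2.97], [-1.01, 2.36], [0.21, 2.38], [-0.96, 4.11], [0.2, 2.71], [-2.98, 2.98]. Speed limits (rad/s): [2.39, 2.39, 3.14, 3.14, 3.14, 3.14].

INTERFACE

Orientations are given as a rotation vector (axis times angle).
In Python, from workcell import r gives the robot as it stands.
- The arm moves only by the tool step_arm, never from a script. Its argument "deltas" is a list of rows, each an object with "travel": the shift along the world's x, y, z in mm, a list of three; "angular": the turn, a rotation vector about the world's x, y, z in rad, a list of three; "jaw": the finger opening in mm, from 0 to 87.8. A call has 1 to 12 rows; each row is the pose to reach, as a shift and turn from the pose commanded when the call began; what a row does not reach only later rows make up. A row lasts 1/8 s, in which the tool goes at most 62.5 mm and 10.7 degrees, less where a joint would pass 70% of its speed; a pose out of reach is approached as far as the arm can. A call with a gripper value outside its range is refused whole. The fingers move at their own pace and stop on an object; the grip force is fixed at half the most. Time passes only in rows, so rows that repeat a pose let the fingers close. It gives the time, the measured TCP pose, the force, the opening and the grip force at its end, in the units of the state.
- r.read_state(): the state, without advancing time (a new reading comes with each control period).
- r.get_image(name): name is "side" or "top"; returns the picture (400x640x3 uint8, red, green, blue); there is no depth.
- r.calibration(name): a dict with "fx", "fy", "cx", "cy" (pixels), "rvec" (rotation vector, rad) and "tvec" (3), from world to camera coordinates, as OpenCV has them. Camera axes: x right, y down, z forward; pixel columns grow to the right and rows downward; lengths in m; the calibration is good to about 2 mm. A picture is of the moment at which its call begins. calibration takes no time and is no camera call.
- r.finish_job(): hands the job in; it is judged then, once.
Trained networks look in the newest picture that a camera, given by its name, has taken for a name from the list of things; names that differ only in an ending like _2 or _b are one class to them, and where a whole thing is asked for, a point or a joint stands for the part that bears it (a point fixed in the world has none). Each returns a list of dicts, best first, with "confidence" (0 to 1); they miss things now and then, are a little off and sometimes report something else, mostly with a low value. They report only what shows in the picture. A call takes as long as a camera call. They do not tell look-alikes from the thing itself.
- r.spot_in(camera, label): "box" ([centre column, centre row, width, height] in pixels, round what is visible of it).
- r.masks_of(camera, label): "pixels" (400x640 bool, what is visible of it) and "box" ([centre column, centre row, width, height] in pixels, round what is visible of it).
- r.place_of(camera, label): "centre" ([row, column] in pixels: a listed point, or the origin of a listed thing).
The state is a dict: "time_s": time; "joints": joint angles; "joint_velocities": joint speeds; "effort": joint torques, N m; "ee_pos": TCP position; "tcp_rot": TCP orientation; "ft_force": force on the tool from outside, world axes, zero at the start; "wrist_torque": the same for the moment, N m; "grip_width": finger opening in m; "finger_force": force on a finger pad.
Only numpy, scipy, OpenCV 4.12 (cv2) and the standard library are available. Lean on these libraries where they do the work, as an engineer would, in place of code of your own. Each camera call takes 0.05 s, during which the arm holds its last target. There are 200 camera calls.

TASK

Set up the staining rack for a Gram stain: stand the four Gram bottles in its four bays in their order of use - violet, then brown iodine, then the white decolouriser, then pink safranin - starting with violet in the bay next to the yellow slide mailer. Set each bottle down upright on the floor of its bay without dropping it or knocking any bottle over, and leave the blue and green bottles and everything else on the bench where they are.

Things in the scene. Friction and masses are not known exactly. Their poses are not given: they have to be found in the camera images.
- bottle_violet_mid (a point): dark violet (crystal violet) dropper bottle, upright, all of this colour but for a white paper band. The six are alike but for colour: 92 mm tall, 70 g, round body 40 mm in diameter up to 56 mm from its foot, shoulder to 65, cap 27 mm in diameter to 82, then a thin tip. The point is on its axis half-way up, 46 mm above its foot; z up.
- bottle_brown_mid (a point): dark amber-brown (iodine) dropper bottle, upright, all of this colour but for a white paper band. The six are alike but for colour: 92 mm tall, 70 g, round body 40 mm in diameter up to 56 mm from its foot, shoulder to 65, cap 27 mm in diameter to 82, then a thin tip. The point is on its axis half-way up, 46 mm above its foot; z up.
- bottle_white_mid (a point): white / colourless (decolouriser) dropper bottle, upright, all of this colour but for a white paper band. The six are alike but for colour: 92 mm tall, 70 g, round body 40 mm in diameter up to 56 mm from its foot, shoulder to 65, cap 27 mm in diameter to 82, then a thin tip. The point is on its axis half-way up, 46 mm above its foot; z up.
- bottle_pink_mid (a point): bright pink-red (safranin) dropper bottle, upright, all of this colour but for a white paper band. The six are alike but for colour: 92 mm tall, 70 g, round body 40 mm in diameter up to 56 mm from its foot, shoulder to 65, cap 27 mm in diameter to 82, then a thin tip. The point is on its axis half-way up, 46 mm above its foot; z up.
- bottle_blue_mid (a point): blue (methylene blue, not a Gram reagent) dropper bottle, upright, all of this colour but for a white paper band. The six are alike but for colour: 92 mm tall, 70 g, round body 40 mm in diameter up to 56 mm from its foot, shoulder to 65, cap 27 mm in diameter to 82, then a thin tip. The point is on its axis half-way up, 46 mm above its foot; z up.
- bottle_green_mid (a point): dark green (malachite green, not a Gram reagent) dropper bottle, upright, all of this colour but for a white paper band. The six are alike but for colour: 92 mm tall, 70 g, round body 40 mm in diameter up to 56 mm from its foot, shoulder to 65, cap 27 mm in diameter to 82, then a thin tip. The point is on its axis half-way up, 46 mm above its foot; z up.
- rack: low aluminium rack fixed to the bench at any angle, 280 x 64 mm: a row of four bays 58 mm square inside (floor 4 mm, tops of the 3 mm walls 26 mm above bench), then a pocket with a yellow slide mailer, top at 80 mm. Origin: on the bench under the row's centre; x along the row away from the mailer, z up. Bay centres at x = -91.5 (first), -30.5, 30.5, 91.5 mm, y = 0; mailer at x = -138.5.
- pen_cup: white plastic cup with three pens, 68 mm across at the rim and 95 mm tall, pens to 140 mm; only to be left alone. Origin: centre of its underside.
- wash_bottle: white wash bottle with a blue bent spout, 74 mm in diameter, 190 mm tall, the spout reaching 63 mm out along its own x; only to be left alone. Origin: centre of its underside.
- tape_roll: orange roll of tape lying flat, 96 mm outside diameter, 24 mm tall; only to be left alone. Origin: centre of its underside.
Not all that is in view belongs to the job. There is more than one size of the part that bears bottle_brown_mid; the job needs the middle-sized.

How it is judged:
By the outcome, as a careful person would: the job done as asked, in the order asked, and still so for the second after the job is handed in, with the robot touching nothing.
It also fails if it takes over 104 s, if anything falls off the work surface, if the arm or the gripper's body presses on something with over 40 N, if the wrist force passes 120 N, or if a joint passes its speed limit or range.

## Working session

There is one attempt and no reset: what is moved stays moved. The work goes in short steps, Python scripts to look and compute and a tool call to move; the robot and the scene stay as the last step left them, time stands still between calls to the robot, and variables do not carry over. Pictures are saved under pics/ and viewed, at most 14 in all, crops included, and the job is handed in when it is done.

Besides the shell and the picture viewer there is one more tool, called after "Request:" as name(argument=value, ...) on one line, values as JSON. step_arm: Moves the arm, as the interface text tells. Its arguments: {"type":"object","properties":{"deltas":{"type":"array"}},"required":["deltas"]}

```bash
mkdir -p pics; cat > h.py <<'E'
import numpy as np, cv2
from workcell import r
def cam(n):
    c=r.calibration(n);K=np.array([[c['fx'],0,c['cx']],[0,c['fy'],c['cy']],[0,0,1.]])
    return K,cv2.Rodrigues(np.array(c['rvec'],float))[0],np.array(c['tvec'],float)
def back(n,col,row,z):
    K,R,t=cam(n);d=R.T@np.linalg.inv(K)@np.array([col,row,1.]);o=-R.T@t
    return o+d*(z-o[2])/d[2]
def proj(n,p):
    K,R,t=cam(n);q=K@(R@np.array(p,float)+t);return q[:2]/q[2]
def snap(n,f):
    im=r.get_image(n);cv2.imwrite('pics/'+f,im[:,:,::-1]);return im
E
python3 - <<'E'
from h import *
for n in('top','side'):
    snap(n,n+'1.png');K,R,t=cam(n);print(n,-R.T@t,K[0,0])
    for l in ['violet','brown','white','pink','blue','green']:
        for d in r.place_of(n,f'bottle_{l}_mid')[:4]:
            a=d['centre'];print(l,round(d['confidence'],2),np.round(a),np.round(back(n,a[1],a[0],.046),3))
    for l in ['rack','pen_cup','wash_bottle','tape_roll']:
        for d in r.place_of(n,l)[:2]:
            a=d['centre'];print(l,round(d['confidence'],2),np.round(a),np.round(back(n,a[1],a[0],0),3))
print(r.read_state()['tcp_rot'],r.read_state()['time_s'])
E
```

```text
top [0.29908872 0.0176016  1.33507332] 463.55881374354453
violet 0.78 [241. 228.] [0.434 0.285 0.046]
brown 0.47 [197. 233.] [0.559 0.284 0.046]
brown 0.45 [219. 259.] [0.501 0.204 0.046]
white 0.6 [216. 432.] [ 0.535 -0.282  0.046]
white 0.46 [159. 434.] [ 0.704 -0.287  0.046]
pink 0.68 [193. 233.] [0.57  0.285 0.046]
pink 0.46 [226. 191.] [0.47  0.393 0.046]
blue 0.6 [242. 465.] [ 0.468 -0.373  0.046]
green 0.73 [257. 433.] [ 0.422 -0.285  0.046]
rack 0.88 [203. 341.] [ 0.569 -0.026  0.   ]
pen_cup 0.81 [159. 439.] [ 0.72  -0.312  0.   ]
pen_cup 0.54 [241. 228.] [0.438 0.294 0.   ]
wash_bottle 0.87 [146. 240.] [0.725 0.288 0.   ]
tape_roll 0.59 [172. 188.] [0.636 0.435 0.   ]
side [0.24291385 0.96347968 0.69781597] 450.14889846637175
violet 0.86 [283. 349.] [0.421 0.273 0.046]
brown 0.67 [260. 319.] [0.503 0.222 0.046]
brown 0.63 [152. 383.] [ 0.479 -0.36   0.046]
brown 0.62 [275. 283.] [0.563 0.293 0.046]
white 0.54 [158. 356.] [ 0.552 -0.291  0.046]
pink 0.87 [315. 313.] [0.463 0.382 0.046]
pink 0.58 [161. 306.] [ 0.698 -0.23   0.046]
blue 0.68 [150. 384.] [ 0.479 -0.381  0.046]
green 0.75 [164. 392.] [ 0.434 -0.287  0.046]
rack 0.73 [215. 325.] [ 0.569 -0.022  0.   ]
pen_cup 0.75 [160. 307.] [ 0.729 -0.323  0.   ]
pen_cup 0.44 [164. 392.] [ 0.449 -0.372  0.   ]
wash_bottle 0.75 [275. 224.] [0.716 0.285 0.   ]
tape_roll 0.63 [332. 218.] [0.645 0.442 0.   ]
[-3.09353990e+00 -5.46694255e-01  4.91970933e-05] 1.1
```

View pics/top1.png

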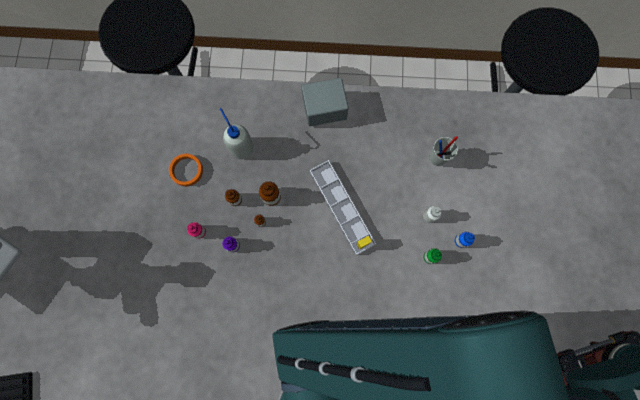

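View pics/side1.png

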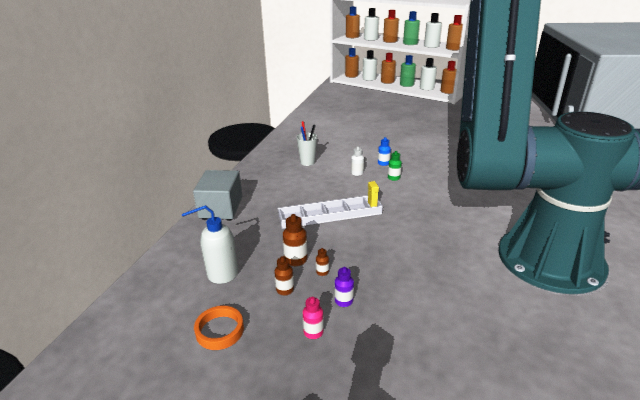

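The middle-sized brown bottle is at top (233,197) and side (284,275). The big one is at (269,192) and the small one at (259,219). The rack runs from (320,165) to (362,248) in the top view, with the mailer at (364,242), nearest the robot. Next I'll fit models to the masks.

```bash
cat > fit.py <<'E'
from h import *
from scipy.optimize import minimize
A=np.linspace(0,2*np.pi,24,endpoint=False)
def ring(x,y,rad,z):return np.c_[x+rad*np.cos(A),y+rad*np.sin(A),0*A+z]
def pj(n,P):
    K,R,t=cam(n);q=(np.asarray(P)@R.T+t)@K.T;return q[:,:2]/q[:,2:]
def bottle(p,s=1):
    pr=[(20,0),(20,56),(13.5,65),(13.5,82),(3,83),(2,92)]
    return [np.r_[ring(p[0],p[1],a*s/1e3,b*s/1e3),ring(p[0],p[1],c*s/1e3,d*s/1e3)] for (a,b),(c,d) in zip(pr,pr[1:])]
def rack(p):
    c,s=np.cos(p[2]),np.sin(p[2])
    def box(x0,x1,y,h):return np.array([[p[0]+c*x-s*v,p[1]+s*x+c*v,z] for x in(x0,x1) for v in(-y,y) for z in(0,h)])
    return [box(-.1555,.1245,.032,.026),box(-.1455,-.1315,.026,.08)]
def sil(n,parts,S=4):
    m=np.zeros((400*S,640*S),np.uint8)
    for P in parts:
        cv2.fillConvexPoly(m,cv2.convexHull(np.round((pj(n,P)+.5)*S).astype(np.int32)),1)
    return cv2.resize(m.astype(np.float32),(640,400),interpolation=cv2.INTER_AREA)
def getmask(n,l,pt):
    ds=r.masks_of(n,l)
    ds=[d for d in ds if np.hypot(d['box'][0]-pt[0],d['box'][1]-pt[1])<15]
    return ds[0]['pixels'].astype(np.float32) if ds else None
def fit(f,p0,ms,d):
    c=lambda p:sum(np.abs(sil(n,f(p))-m).sum() for n,m in ms.items())
    p0=np.array(p0);sim=np.vstack([p0]+[p0+np.eye(len(p0))[i]*d[i] for i in range(len(p0))])
    o=minimize(c,p0,method='Nelder-Mead',options=dict(initial_simplex=sim,xatol=2e-4,fatol=.1));return o.x,o.fun
E
python3 - <<'E'
from fit import *
g=dict(violet=(.428,.28),brown=(.561,.285),white=(.543,-.287),pink=(.466,.388),blue=(.473,-.377),green=(.428,-.286))
for l,p in g.items():
    ms={}
    for n in('top','side'):
        m=getmask(n,f'bottle_{l}_mid',proj(n,(*p,.046)))
        if m is not None: ms[n]=m
    for k in ([ms] if len(ms)<2 else [ms,{'top':ms['top']},{'side':ms['side']}]):
        x,e=fit(bottle,p,k,(.01,.01));print(l,list(k),np.round(x,4),round(e,1),[int(m.sum()) for m in k.values()])
ms={n:getmask(n,'rack',proj(n,(.569,-.024,.013))) for n in('top','side')}
ms={k:v for k,v in ms.items() if v is not None}
a=back('top',363,242,.08);b=back('top',320,165,.02);th=np.arctan2(b[1]-a[1],b[0]-a[0])
for k in [ms]+[{n:ms[n]} for n in ms]:
    x,e=fit(rack,(.569,-.024,th),k,(.01,.01,.08));print('rack',list(k),np.round(x,4),round(e,1),[int(m.sum()) for m in k.values()])
im=r.get_image('top');im=im[:,:,::-1].copy()
for q in rack(x): 
    cv2.polylines(im,[cv2.convexHull(np.round(pj('top',q)).astype(np.int32))],1,(0,255,0))
for l,p in g.items():
    for q in bottle(p)[:1]: cv2.polylines(im,[cv2.convexHull(np.round(pj('top',q)).astype(np.int32))],1,(0,0,255))
cv2.imwrite('pics/ov.png',cv2.resize(im[140:280,170:490],None,fx=2.5,fy=2.5))
E
```

```text
violet ['top', 'side'] [0.4287 0.28  ] 71.3 [201, 627]
violet ['top'] [0.4288 0.2805] 25.8 [201]
violet ['side'] [0.4288 0.2803] 43.9 [627]
brown ['top', 'side'] [0.5633 0.2867] 72.8 [208, 591]
brown ['top'] [0.5628 0.2869] 27.9 [208]
brown ['side'] [0.5636 0.2857] 41.6 [591]
white ['top', 'side'] [ 0.545  -0.2839] 75.8 [215, 272]
white ['top'] [ 0.5445 -0.2843] 26.5 [215]
white ['side'] [ 0.5453 -0.2904] 45.8 [272]
pink ['top', 'side'] [0.4623 0.3815] 88.2 [233, 702]
pink ['top'] [0.4625 0.3821] 20.9 [233]
pink ['side'] [0.4632 0.3797] 62.2 [702]
blue ['top', 'side'] [ 0.4781 -0.3752] 69.7 [224, 273]
blue ['top'] [ 0.4792 -0.3759] 35.3 [224]
blue ['side'] [ 0.478  -0.3745] 33.7 [273]
green ['top', 'side'] [ 0.4262 -0.2853] 48.7 [224, 318]
green ['top'] [ 0.4263 -0.2851] 17.9 [224]
green ['side'] [ 0.427  -0.2876] 27.4 [318]
rack ['top', 'side'] [ 0.5693 -0.0184  0.5505] 364.1 [2201, 2172]
rack ['top'] [ 0.5685 -0.0184  0.548 ] 83.4 [2201]
rack ['side'] [ 0.5704 -0.0196  0.5399] 260.9 [2172]
```

View pics/ov.png

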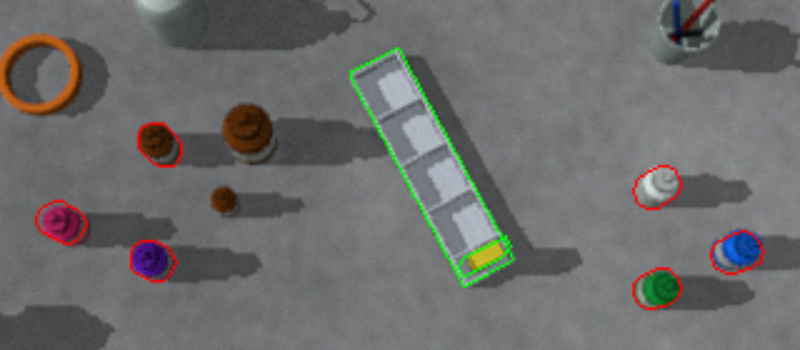

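Top and side fits agree to within a few mm. I'm taking the rack as (0.569, -0.0185) with a yaw of 31.4°. I'll grip at TCP z = 30 mm, closing perpendicular to the row, and go to violet first by way of the front.

Request:
step_arm(deltas=[{"travel": [294, 414, 0], "angular": [0, 0, 0.1], "jaw": 80}, {"travel": [294, 414, 0], "angular": [0, 0, 0.2], "jaw": 80}, {"travel": [294, 414, 0], "angular": [0, 0, 0.2], "jaw": 80}, {"travel": [294, 414, 0], "angular": [0, 0, 0.2], "jaw": 80}, {"travel": [294, 414, 0], "angular": [0, 0, 0.2], "jaw": 80}, {"travel": [294, 414, 0], "angular": [0, 0, 0.2], "jaw": 80}, {"travel": [294, 414, 0], "angular": [0, 0, 0.2], "jaw": 80}, {"travel": [294, 414, 0], "angular": [0, 0, 0.2], "jaw": 80}, {"travel": [294, 414, 0], "angular": [0, 0, 0.2], "jaw": 80}, {"travel": [223, 844, 0], "angular": [0, 0, 0.2], "jaw": 80}, {"travel": [223, 844, 0], "angular": [0, 0, 0.2], "jaw": 80}, {"travel": [223, 844, 0], "angular": [0, 0, 0.2], "jaw": 80}])

```text
time_s: 3.35
ee_pos: [0.4685, 0.0358, 0.2004]
tcp_rot: [3.024, 0.85, 0.0]
ft_force: [0.4, 0.7, -1.3]
grip_width: 0.0799
finger_force: 0.0
```

Request:
step_arm(deltas=[{"travel": [-40, 244, 0], "angular": [0, 0, 0], "jaw": 80}, {"travel": [-40, 244, 0], "angular": [0, 0, 0], "jaw": 80}, {"travel": [-40, 244, 0], "angular": [0, 0, 0], "jaw": 80}, {"travel": [-40, 244, 0], "angular": [0, 0, 0], "jaw": 80}, {"travel": [-40, 244, 0], "angular": [0, 0, 0], "jaw": 80}, {"travel": [-40, 244, -40], "angular": [0, 0, 0], "jaw": 80}, {"travel": [-40, 244, -70], "angular": [0, 0, 0], "jaw": 80}, {"travel": [-40, 244, -70], "angular": [0, 0, 0], "jaw": 80}])

```text
time_s: 4.35
ee_pos: [0.4276, 0.2766, 0.1285]
tcp_rot: [3.023, 0.85, -0.008]
ft_force: [0.9, 0.6, 1.3]
grip_width: 0.08
finger_force: 0.0
```

```bash
python3 - <<'E'
from h import *
import cv2
im=snap('side','a.png');cv2.imwrite('pics/s2.png',cv2.resize(im[180:360,240:440,::-1],None,fx=3,fy=3))
s=r.read_state();print(s['ee_pos'],s['tcp_rot'])
E
```

```text
[0.42887771 0.27750369 0.12994617] [ 3.02345256  0.85039872 -0.0035957 ]
```

View pics/s2.png

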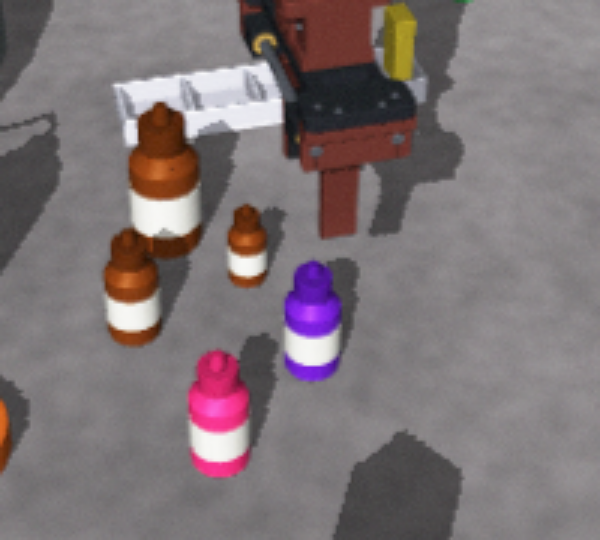

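The side view shows the fingers directly over the violet bottle, so I'll descend and close.

Request:
step_arm(deltas=[{"travel": [0, 1, -35], "angular": [0, 0, 0], "jaw": 80}, {"travel": [0, 1, -70], "angular": [0, 0, 0], "jaw": 80}, {"travel": [0, 1, -90], "angular": [0, 0, 0], "jaw": 80}, {"travel": [0, 1, -100], "angular": [0, 0, 0], "jaw": 80}, {"travel": [0, 1, -100], "angular": [0, 0, 0], "jaw": 80}, {"travel": [0, 1, -100], "angular": [0, 0, 0], "jaw": 30}, {"travel": [0, 1, -100], "angular": [0, 0, 0], "jaw": 30}, {"travel": [0, 1, -100], "angular": [0, 0, 0], "jaw": 30}, {"travel": [0, 1, -100], "angular": [0, 0, 0], "jaw": 30}, {"travel": [0, 1, -100], "angular": [0, 0, 0], "jaw": 30}, {"travel": [0, 1, -100], "angular": [0, 0, 0], "jaw": 30}])

```text
time_s: 5.78
ee_pos: [0.4292, 0.2803, 0.0305]
tcp_rot: [-3.024, -0.853, -0.0]
ft_force: [0.7, -0.8, 3.0]
grip_width: 0.0382
finger_force: 30.0
```

Request:
step_arm(deltas=[{"travel": [0, 0, 30], "angular": [0, 0, 0], "jaw": 30}, {"travel": [0, 0, 75], "angular": [0, 0, 0], "jaw": 30}, {"travel": [0, 0, 120], "angular": [0, 0, 0], "jaw": 30}, {"travel": [4, -20, 150], "angular": [0, 0, 0], "jaw": 30}, {"travel": [11, -60, 150], "angular": [0, 0, 0], "jaw": 30}, {"travel": [20, -110, 150], "angular": [0, 0, 0], "jaw": 30}, {"travel": [29, -160, 150], "angular": [0, 0, 0], "jaw": 30}, {"travel": [38, -210, 150], "angular": [0, 0, 0], "jaw": 30}, {"travel": [46, -260, 150], "angular": [0, 0, 0], "jaw": 30}, {"travel": [54, -305, 150], "angular": [0, 0, 0], "jaw": 30}, {"travel": [60, -335, 150], "angular": [0, 0, 0], "jaw": 30}, {"travel": [62, -346, 140], "angular": [0, 0, 0], "jaw": 30}])

```text
time_s: 7.28
ee_pos: [0.4918, -0.0672, 0.1703]
tcp_rot: [3.024, 0.849, 0.002]
ft_force: [-0.2, 0.7, -1.1]
grip_width: 0.038
finger_force: 30.0
```

Request:
step_arm(deltas=[{"travel": [0, 0, -30], "angular": [0, 0, 0], "jaw": 30}, {"travel": [0, 0, -60], "angular": [0, 0, 0], "jaw": 30}, {"travel": [0, 0, -70], "angular": [0, 0, 0], "jaw": 30}, {"travel": [0, 0, -70], "angular": [0, 0, 0], "jaw": 30}, {"travel": [0, 0, -70], "angular": [0, 0, 0], "jaw": 30}])

```text
time_s: 7.9
ee_pos: [0.4918, -0.0655, 0.1011]
tcp_rot: [3.023, 0.853, 0.002]
ft_force: [0.0, -0.1, -1.4]
grip_width: 0.0379
finger_force: 30.0
```

```bash
python3 - <<'E'
from h import *
im=snap('side','b.png');cv2.imwrite('pics/s3.png',cv2.resize(im[140:260,250:410,::-1],None,fx=4,fy=4))
s=r.read_state();print(s['ee_pos'],s['tcp_rot'],s['ft_force'],s['time_s'],s['grip_width'])
E
```

```text
[ 0.49197565 -0.06563628  0.10128505] [3.02268744e+00 8.53047133e-01 2.58353007e-03] [ 0.13647132  0.75983278 -1.38581732] 7.95 0.03780331590276454
```

View pics/s3.png

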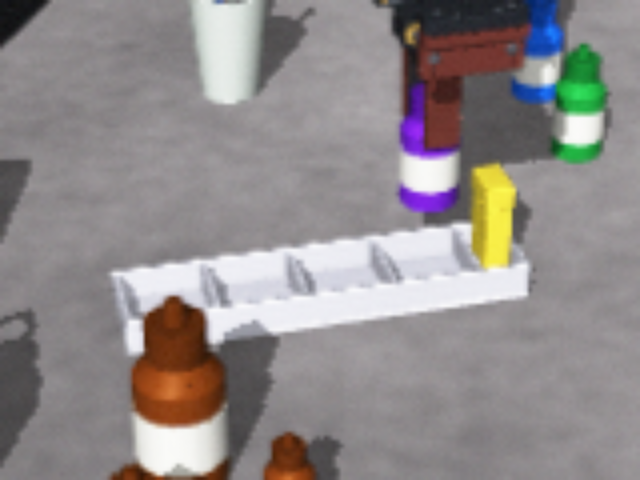

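Request:
step_arm(deltas=[{"travel": [0, 0, -30], "angular": [0, 0, 0], "jaw": 30}, {"travel": [0, 0, -52], "angular": [0, 0, 0], "jaw": 30}, {"travel": [0, 0, -60], "angular": [0, 0, 0], "jaw": 30}, {"travel": [0, 0, -63], "angular": [0, 0, 0], "jaw": 30}, {"travel": [0, 0, -65], "angular": [0, 0, 0], "jaw": 30}, {"travel": [0, 0, -66], "angular": [0, 0, 0], "jaw": 30}, {"travel": [0, 0, -66], "angular": [0, 0, 0], "jaw": 30}, {"travel": [0, 0, -66], "angular": [0, 0, 0], "jaw": 30}])

```text
time_s: 8.95
ee_pos: [0.4912, -0.0657, 0.0345]
tcp_rot: [3.024, 0.853, 0.001]
ft_force: [-0.2, -0.3, -1.4]
grip_width: 0.0382
finger_force: 30.0
```

Request:
step_arm(deltas=[{"travel": [0, 0, -0.5], "angular": [0, 0, 0], "jaw": 30}, {"travel": [0, 0, -1], "angular": [0, 0, 0], "jaw": 30}, {"travel": [0, 0, -1], "angular": [0, 0, 0], "jaw": 30}])

```text
time_s: 9.32
ee_pos: [0.4913, -0.0657, 0.0343]
tcp_rot: [3.023, 0.853, 0.001]
ft_force: [-2.2, 0.6, 12.1]
grip_width: 0.0378
finger_force: 30.0
```

Contact with the floor (+12 N). Releasing and rising.

Request:
step_arm(deltas=[{"travel": [0, 0, 0], "angular": [0, 0, 0], "jaw": 60}, {"travel": [0, 0, 0], "angular": [0, 0, 0], "jaw": 60}, {"travel": [0, 0, 0], "angular": [0, 0, 0], "jaw": 60}, {"travel": [0, 0, 0], "angular": [0, 0, 0], "jaw": 60}, {"travel": [0, 0, 15], "angular": [0, 0, 0], "jaw": 60}, {"travel": [0, 0, 45], "angular": [0, 0, 0], "jaw": 60}, {"travel": [0, 0, 90], "angular": [0, 0, 0], "jaw": 80}, {"travel": [0, 0, 140], "angular": [0, 0, 0], "jaw": 80}, {"travel": [0, 0, 177], "angular": [0, 0, 0], "jaw": 80}, {"travel": [0, 0, 177], "angular": [0, 0, 0], "jaw": 80}])

```text
time_s: 10.58
ee_pos: [0.4935, -0.0663, 0.2144]
tcp_rot: [3.02, 0.852, 0.01]
ft_force: [-0.3, 0.1, -1.4]
grip_width: 0.0801
finger_force: 0.0
```

```bash
cat > chk.py <<'E'
import sys
from fit import *
# usage: chk.py label x y
l,x,y=sys.argv[1],float(sys.argv[2]),float(sys.argv[3])
ms={}
for n in('top','side'):
    r.get_image(n);m=getmask(n,f'bottle_{l}_mid',proj(n,(x,y,.046)))
    if m is not None: ms[n]=m
print(list(ms)); 
if ms:
    for k in [ms]+[{n:ms[n]} for n in ms]: print(fit(bottle,(x,y),k,(.01,.01)))
s=r.read_state();print(s['ee_pos'],s['time_s'])
E
python3 chk.py violet .491 -.066
```

```text
['top', 'side']
(array([ 0.49125499, -0.07032172]), np.float64(220.0))
(array([ 0.48432243, -0.06989133]), np.float64(119.75))
(array([ 0.49578027, -0.08696436]), np.float64(82.375))
[ 0.48993846 -0.06536759  0.20934022] 10.775
```

Request:
step_arm(deltas=[{"travel": [10, 50, 0], "angular": [0, 0, 0.1], "jaw": 80}, {"travel": [21, 105, 0], "angular": [0, 0, 0.2], "jaw": 80}, {"travel": [33, 160, 0], "angular": [0, 0, 0.3], "jaw": 80}, {"travel": [44, 215, 0], "angular": [0, 0, 0.4], "jaw": 80}, {"travel": [55, 270, 0], "angular": [0, 0, 0.5], "jaw": 80}, {"travel": [66, 325, 0], "angular": [0, 0, 0.5], "jaw": 80}, {"travel": [72, 353, 0], "angular": [0, 0, 0.5], "jaw": 80}, {"travel": [72, 353, -30], "angular": [0, 0, 0.5], "jaw": 80}, {"travel": [72, 353, -60], "angular": [0, 0, 0.5], "jaw": 80}, {"travel": [72, 353, -80], "angular": [0, 0, 0.5], "jaw": 80}, {"travel": [72, 353, -80], "angular": [0, 0, 0.5], "jaw": 80}, {"travel": [72, 353, -80], "angular": [0, 0, 0.5], "jaw": 80}])

```text
time_s: 12.28
ee_pos: [0.563, 0.2873, 0.1302]
tcp_rot: [-2.719, -1.574, 0.001]
ft_force: [1.0, 0.2, 0.3]
grip_width: 0.0804
finger_force: 0.0
```

```bash
python3 - <<'E'
from h import *
a=snap('side','c.png')[150:330,200:400,::-1]
b=snap('top','d.png')[100:280,180:380,::-1]
cv2.imwrite('pics/s4.png',cv2.resize(np.hstack([a,b]),None,fx=2,fy=2))
s=r.read_state();print(s['ee_pos'],s['tcp_rot'])
E
```

```text
[0.56369932 0.28755085 0.13114178] [2.71866919e+00 1.57410452e+00 2.02816104e-03]
```

View pics/s4.png

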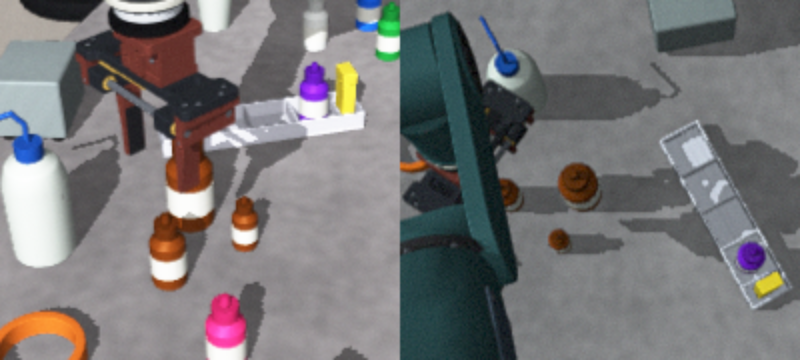

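Violet stands upright in the bay next to the mailer. The gripper is over the middle brown bottle and clear of the big bottle and the wash bottle. Descending.

Request:
step_arm(deltas=[{"travel": [0, -1, -35], "angular": [0, 0, 0], "jaw": 80}, {"travel": [0, -1, -70], "angular": [0, 0, 0], "jaw": 80}, {"travel": [0, -1, -90], "angular": [0, 0, 0], "jaw": 80}, {"travel": [0, -1, -100], "angular": [0, 0, 0], "jaw": 80}, {"travel": [0, -1, -100], "angular": [0, 0, 0], "jaw": 80}, {"travel": [0, -1, -100], "angular": [0, 0, 0], "jaw": 30}, {"travel": [0, -1, -100], "angular": [0, 0, 0], "jaw": 30}, {"travel": [0, -1, -100], "angular": [0, 0, 0], "jaw": 30}, {"travel": [0, -1, -100], "angular": [0, 0, 0], "jaw": 30}, {"travel": [0, -1, -100], "angular": [0, 0, 0], "jaw": 30}, {"travel": [0, -1, -100], "angular": [0, 0, 0], "jaw": 30}])

```text
time_s: 13.75
ee_pos: [0.5631, 0.2864, 0.0305]
tcp_rot: [-2.719, -1.574, -0.0]
ft_force: [0.3, 0.6, 1.7]
grip_width: 0.0382
finger_force: 30.0
```

Request:
step_arm(deltas=[{"travel": [0, 0, 30], "angular": [0, 0, 0], "jaw": 30}, {"travel": [0, 0, 75], "angular": [0, 0, 0], "jaw": 30}, {"travel": [0, 0, 125], "angular": [0, 0, 0], "jaw": 30}, {"travel": [0, 0, 170], "angular": [0, 0, 0], "jaw": 30}, {"travel": [-1, -25, 175], "angular": [0, 0, -0.1], "jaw": 30}, {"travel": [-4, -70, 175], "angular": [0, 0, -0.2], "jaw": 30}, {"travel": [-7, -120, 175], "angular": [0, 0, -0.3], "jaw": 30}, {"travel": [-10, -170, 175], "angular": [0, 0, -0.4], "jaw": 30}, {"travel": [-13, -220, 175], "angular": [0, 0, -0.5], "jaw": 30}, {"travel": [-17, -270, 175], "angular": [0, 0, -0.5], "jaw": 30}, {"travel": [-19, -305, 175], "angular": [0, 0, -0.5], "jaw": 30}, {"travel": [-20, -320, 160], "angular": [0, 0, -0.5], "jaw": 30}])

```text
time_s: 15.25
ee_pos: [0.5438, -0.0355, 0.1907]
tcp_rot: [3.023, 0.849, 0.003]
ft_force: [0.4, 1.1, -1.9]
grip_width: 0.0382
finger_force: 30.0
```

Request:
step_arm(deltas=[{"travel": [0, 0, -40], "angular": [0, 0, 0], "jaw": 30}, {"travel": [0, 0, -80], "angular": [0, 0, 0], "jaw": 30}, {"travel": [0, 0, -90], "angular": [0, 0, 0], "jaw": 30}, {"travel": [0, 0, -90], "angular": [0, 0, 0], "jaw": 30}, {"travel": [0, 0, -90], "angular": [0, 0, 0], "jaw": 30}])

```text
time_s: 15.88
ee_pos: [0.5443, -0.0335, 0.1015]
tcp_rot: [3.023, 0.853, 0.003]
ft_force: [0.7, -0.1, -0.8]
grip_width: 0.0377
finger_force: 30.0
```

Request:
step_arm(deltas=[{"travel": [-1, -1, -30], "angular": [0, 0, 0], "jaw": 30}, {"travel": [-1, -1, -52], "angular": [0, 0, 0], "jaw": 30}, {"travel": [-1, -1, -60], "angular": [0, 0, 0], "jaw": 30}, {"travel": [-1, -1, -63], "angular": [0, 0, 0], "jaw": 30}, {"travel": [-1, -1, -65], "angular": [0, 0, 0], "jaw": 30}, {"travel": [-1, -1, -66], "angular": [0, 0, 0], "jaw": 30}, {"travel": [-1, -1, -66.5], "angular": [0, 0, 0], "jaw": 30}, {"travel": [-1, -1, -67], "angular": [0, 0, 0], "jaw": 30}, {"travel": [-1, -1, -67], "angular": [0, 0, 0], "jaw": 30}])

```text
time_s: 17.0
ee_pos: [0.5426, -0.0347, 0.0344]
tcp_rot: [3.023, 0.853, 0.002]
ft_force: [-1.5, 1.6, 8.3]
grip_width: 0.038
finger_force: 30.0
```

Request:
step_arm(deltas=[{"travel": [0, 0, 0], "angular": [0, 0, 0], "jaw": 60}, {"travel": [0, 0, 0], "angular": [0, 0, 0], "jaw": 60}, {"travel": [0, 0, 0], "angular": [0, 0, 0], "jaw": 60}, {"travel": [0, 0, 0], "angular": [0, 0, 0], "jaw": 60}, {"travel": [0, 0, 15], "angular": [0, 0, 0], "jaw": 60}, {"travel": [0, 0, 45], "angular": [0, 0, 0], "jaw": 60}, {"travel": [0, 0, 90], "angular": [0, 0, 0], "jaw": 80}, {"travel": [0, 0, 140], "angular": [0, 0, 0], "jaw": 80}, {"travel": [0, -20, 160], "angular": [0, 0, 0], "jaw": 80}, {"travel": [0, -70, 160], "angular": [0, 0, 0], "jaw": 80}, {"travel": [1, -120, 160], "angular": [0, 0, 0], "jaw": 80}, {"travel": [1, -170, 160], "angular": [0, 0, 0], "jaw": 80}])

```text
time_s: 18.5
ee_pos: [0.5431, -0.2061, 0.1947]
tcp_rot: [3.023, 0.853, 0.002]
ft_force: [0.5, -0.2, 0.1]
grip_width: 0.08
finger_force: 0.0
```

Request:
step_arm(deltas=[{"travel": [1, -50, 0], "angular": [0, 0, 0], "jaw": 80}, {"travel": [1, -80, -20], "angular": [0, 0, 0], "jaw": 80}, {"travel": [1, -80, -63], "angular": [0, 0, 0], "jaw": 80}, {"travel": [1, -80, -63], "angular": [0, 0, 0], "jaw": 80}, {"travel": [1, -80, -63], "angular": [0, 0, 0], "jaw": 80}])

```text
time_s: 19.12
ee_pos: [0.5446, -0.2846, 0.1319]
tcp_rot: [3.023, 0.853, 0.001]
ft_force: [0.5, 0.3, 0.8]
grip_width: 0.0802
finger_force: 0.0
```

```bash
python3 - <<'E'
from h import *
a=snap('side','e.png')[100:280,230:430,::-1]
b=snap('top','f.png')[120:300,290:490,::-1]
cv2.imwrite('pics/s5.png',cv2.resize(np.hstack([a,b]),None,fx=2,fy=2))
s=r.read_state();print(s['ee_pos'],s['tcp_rot'])
E
```

```text
[ 0.54532884 -0.28489256  0.13249697] [3.02115938 0.85323893 0.00325692]
```

View pics/s5.png

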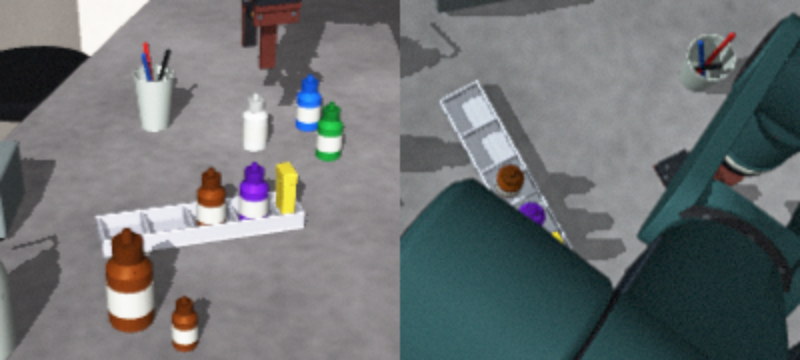

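Brown stands upright in bay 2, and the gripper is over the white bottle. Descending.

Request:
step_arm(deltas=[{"travel": [0, 0, -35], "angular": [0, 0, 0], "jaw": 80}, {"travel": [0, 0, -70], "angular": [0, 0, 0], "jaw": 80}, {"travel": [0, 0, -90], "angular": [0, 0, 0], "jaw": 80}, {"travel": [0, 0, -100], "angular": [0, 0, 0], "jaw": 80}, {"travel": [0, 0, -100], "angular": [0, 0, 0], "jaw": 80}, {"travel": [0, 0, -100], "angular": [0, 0, 0], "jaw": 30}, {"travel": [0, 0, -100], "angular": [0, 0, 0], "jaw": 30}, {"travel": [0, 0, -100], "angular": [0, 0, 0], "jaw": 30}, {"travel": [0, 0, -100], "angular": [0, 0, 0], "jaw": 30}, {"travel": [0, 0, -100], "angular": [0, 0, 0], "jaw": 30}, {"travel": [0, 0, -100], "angular": [0, 0, 0], "jaw": 30}])

```text
time_s: 20.6
ee_pos: [0.5442, -0.2847, 0.0304]
tcp_rot: [3.024, 0.853, 0.0]
ft_force: [-0.4, 0.1, 0.5]
grip_width: 0.0381
finger_force: 30.0
```

Request:
step_arm(deltas=[{"travel": [0, 0, 30], "angular": [0, 0, 0], "jaw": 30}, {"travel": [0, 0, 75], "angular": [0, 0, 0], "jaw": 30}, {"travel": [0, 0, 120], "angular": [0, 0, 0], "jaw": 30}, {"travel": [4, 20, 155], "angular": [0, 0, 0], "jaw": 30}, {"travel": [11, 60, 160], "angular": [0, 0, 0], "jaw": 30}, {"travel": [20, 110, 160], "angular": [0, 0, 0], "jaw": 30}, {"travel": [29, 160, 160], "angular": [0, 0, 0], "jaw": 30}, {"travel": [38, 210, 160], "angular": [0, 0, 0], "jaw": 30}, {"travel": [46, 250, 160], "angular": [0, 0, 0], "jaw": 30}, {"travel": [50, 275, 160], "angular": [0, 0, 0], "jaw": 30}, {"travel": [51, 282, 160], "angular": [0, 0, 0], "jaw": 30}, {"travel": [51, 282, 140], "angular": [0, 0, 0], "jaw": 30}])

```text
time_s: 22.1
ee_pos: [0.5964, -0.0028, 0.1714]
tcp_rot: [3.022, 0.854, 0.004]
ft_force: [-0.6, -0.2, -1.6]
grip_width: 0.0381
finger_force: 30.0
```

Request:
step_arm(deltas=[{"travel": [0, 0, -35], "angular": [0, 0, 0], "jaw": 30}, {"travel": [0, 0, -65], "angular": [0, 0, 0], "jaw": 30}, {"travel": [0, 0, -70], "angular": [0, 0, 0], "jaw": 30}, {"travel": [0, 0, -70], "angular": [0, 0, 0], "jaw": 30}, {"travel": [0, 0, -70], "angular": [0, 0, 0], "jaw": 30}])

```text
time_s: 22.72
ee_pos: [0.5962, -0.0031, 0.1017]
tcp_rot: [3.023, 0.852, 0.003]
ft_force: [-0.6, 1.1, -1.7]
grip_width: 0.0382
finger_force: 30.0
```

Request:
step_arm(deltas=[{"travel": [-1, 0, -30], "angular": [0, 0, 0], "jaw": 30}, {"travel": [-1, 0, -52], "angular": [0, 0, 0], "jaw": 30}, {"travel": [-1, 0, -60], "angular": [0, 0, 0], "jaw": 30}, {"travel": [-1, 0, -63], "angular": [0, 0, 0], "jaw": 30}, {"travel": [-1, 0, -65], "angular": [0, 0, 0], "jaw": 30}, {"travel": [-1, 0, -66], "angular": [0, 0, 0], "jaw": 30}, {"travel": [-1, 0, -66.5], "angular": [0, 0, 0], "jaw": 30}, {"travel": [-1, 0, -67], "angular": [0, 0, 0], "jaw": 30}, {"travel": [-1, 0, -67], "angular": [0, 0, 0], "jaw": 30}])

```text
time_s: 23.85
ee_pos: [0.5947, -0.0027, 0.0344]
tcp_rot: [3.023, 0.853, 0.002]
ft_force: [-1.4, 0.2, 5.7]
grip_width: 0.0382
finger_force: 30.0
```

Request:
step_arm(deltas=[{"travel": [0, 0, 0], "angular": [0, 0, 0], "jaw": 60}, {"travel": [0, 0, 0], "angular": [0, 0, 0], "jaw": 60}, {"travel": [0, 0, 0], "angular": [0, 0, 0], "jaw": 60}, {"travel": [0, 0, 0], "angular": [0, 0, 0], "jaw": 60}, {"travel": [0, 0, 15], "angular": [0, 0, 0], "jaw": 60}, {"travel": [0, 0, 45], "angular": [0, 0, 0], "jaw": 60}, {"travel": [0, 0, 90], "angular": [0, 0, 0], "jaw": 80}, {"travel": [0, 0, 140], "angular": [0, 0, 0], "jaw": 80}, {"travel": [-7, 20, 167], "angular": [0, 0, 0], "jaw": 80}, {"travel": [-22, 65, 167], "angular": [0, 0, 0], "jaw": 80}, {"travel": [-39, 115, 167], "angular": [0, 0, 0], "jaw": 80}, {"travel": [-57, 165, 167], "angular": [0, 0, 0], "jaw": 80}])

```text
time_s: 25.35
ee_pos: [0.5368, 0.1637, 0.2017]
tcp_rot: [3.024, 0.852, 0.003]
ft_force: [-0.2, 2.1, -0.2]
grip_width: 0.08
finger_force: 0.0
```

Request:
step_arm(deltas=[{"travel": [-17, 50, 0], "angular": [0, 0, 0], "jaw": 80}, {"travel": [-34, 100, 0], "angular": [0, 0, 0], "jaw": 80}, {"travel": [-51, 150, 0], "angular": [0, 0, 0], "jaw": 80}, {"travel": [-68, 200, 0], "angular": [0, 0, 0], "jaw": 80}, {"travel": [-75, 219, 0], "angular": [0, 0, 0], "jaw": 80}, {"travel": [-75, 219, -30], "angular": [0, 0, 0], "jaw": 80}, {"travel": [-75, 219, -70], "angular": [0, 0, 0], "jaw": 80}, {"travel": [-75, 219, -70], "angular": [0, 0, 0], "jaw": 80}, {"travel": [-75, 219, -70], "angular": [0, 0, 0], "jaw": 80}])

```text
time_s: 26.48
ee_pos: [0.463, 0.3813, 0.1317]
tcp_rot: [-3.024, -0.852, -0.002]
ft_force: [0.1, -0.3, -0.3]
grip_width: 0.0796
finger_force: 0.0
```

```bash
python3 - <<'E'
from h import *
a=snap('side','g.png')[170:350,230:430,::-1]
b=snap('top','i.png')[120:300,190:390,::-1]
cv2.imwrite('pics/s6.png',cv2.resize(np.hstack([a,b]),None,fx=2,fy=2))
s=r.read_state();print(s['ee_pos'],s['tcp_rot'])
E
```

```text
[0.46350708 0.38180234 0.13231005] [-3.02289549 -0.85183285 -0.00472217]
```

View pics/s6.png

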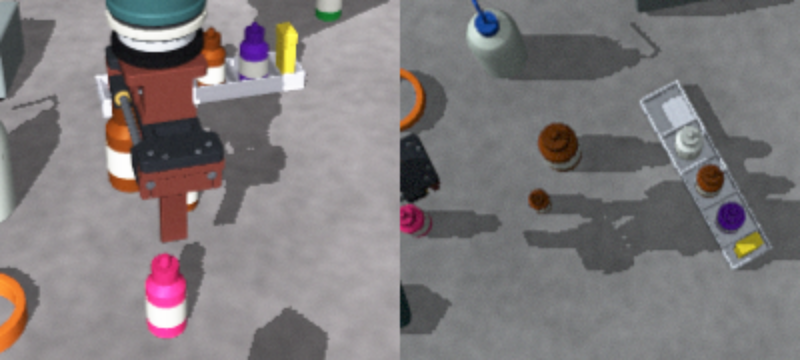

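White, brown and violet all stand in their bays, and the gripper is over the pink bottle. Descending.

Request:
step_arm(deltas=[{"travel": [-1, 0, -35], "angular": [0, 0, 0], "jaw": 80}, {"travel": [-1, 0, -70], "angular": [0, 0, 0], "jaw": 80}, {"travel": [-1, 0, -90], "angular": [0, 0, 0], "jaw": 80}, {"travel": [-1, 0, -100], "angular": [0, 0, 0], "jaw": 80}, {"travel": [-1, 0, -100], "angular": [0, 0, 0], "jaw": 80}, {"travel": [-1, 0, -100], "angular": [0, 0, 0], "jaw": 30}, {"travel": [-1, 0, -100], "angular": [0, 0, 0], "jaw": 30}, {"travel": [-1, 0, -100], "angular": [0, 0, 0], "jaw": 30}, {"travel": [-1, 0, -100], "angular": [0, 0, 0], "jaw": 30}, {"travel": [-1, 0, -100], "angular": [0, 0, 0], "jaw": 30}, {"travel": [-1, 0, -100], "angular": [0, 0, 0], "jaw": 30}])

```text
time_s: 27.95
ee_pos: [0.4612, 0.3814, 0.0305]
tcp_rot: [-3.024, -0.853, -0.0]
ft_force: [0.3, -1.2, 1.4]
grip_width: 0.0379
finger_force: 30.0
```

Request:
step_arm(deltas=[{"travel": [0, 0, 30], "angular": [0, 0, 0], "jaw": 30}, {"travel": [0, 0, 80], "angular": [0, 0, 0], "jaw": 30}, {"travel": [0, 0, 130], "angular": [0, 0, 0], "jaw": 30}, {"travel": [0, 0, 170], "angular": [0, 0, 0], "jaw": 30}, {"travel": [10, -19, 180], "angular": [0, 0, 0], "jaw": 30}, {"travel": [30, -57, 180], "angular": [0, 0, 0], "jaw": 30}, {"travel": [53, -100, 180], "angular": [0, 0, 0], "jaw": 30}, {"travel": [76, -144, 180], "angular": [0, 0, 0], "jaw": 30}, {"travel": [99, -188, 180], "angular": [0, 0, 0], "jaw": 30}, {"travel": [122, -232, 180], "angular": [0, 0, 0], "jaw": 30}, {"travel": [146, -276, 180], "angular": [0, 0, 0], "jaw": 30}, {"travel": [168, -318, 180], "angular": [0, 0, 0], "jaw": 30}])

```text
time_s: 29.45
ee_pos: [0.6286, 0.0604, 0.2083]
tcp_rot: [-3.023, -0.851, 0.005]
ft_force: [0.4, 0.7, 0.7]
grip_width: 0.0381
finger_force: 30.0
```

Request:
step_arm(deltas=[{"travel": [14, -26, 0], "angular": [0, 0, 0], "jaw": 30}, {"travel": [18, -34, -5], "angular": [0, 0, 0], "jaw": 30}, {"travel": [18, -34, -45], "angular": [0, 0, 0], "jaw": 30}, {"travel": [18, -34, -90], "angular": [0, 0, 0], "jaw": 30}, {"travel": [18, -34, -110], "angular": [0, 0, 0], "jaw": 30}, {"travel": [18, -34, -110], "angular": [0, 0, 0], "jaw": 30}, {"travel": [18, -34, -110], "angular": [0, 0, 0], "jaw": 30}])

```text
time_s: 30.32
ee_pos: [0.6472, 0.0297, 0.1008]
tcp_rot: [-3.023, -0.854, -0.001]
ft_force: [-0.5, 0.5, -0.2]
grip_width: 0.0379
finger_force: 30.0
```

Request:
step_arm(deltas=[{"travel": [0, 0, -30], "angular": [0, 0, 0], "jaw": 30}, {"travel": [0, 0, -52], "angular": [0, 0, 0], "jaw": 30}, {"travel": [0, 0, -60], "angular": [0, 0, 0], "jaw": 30}, {"travel": [0, 0, -63], "angular": [0, 0, 0], "jaw": 30}, {"travel": [0, 0, -65], "angular": [0, 0, 0], "jaw": 30}, {"travel": [0, 0, -66], "angular": [0, 0, 0], "jaw": 30}, {"travel": [0, 0, -66.5], "angular": [0, 0, 0], "jaw": 30}, {"travel": [0, 0, -67], "angular": [0, 0, 0], "jaw": 30}, {"travel": [0, 0, -67], "angular": [0, 0, 0], "jaw": 30}])

```text
time_s: 31.45
ee_pos: [0.6478, 0.0294, 0.0344]
tcp_rot: [3.023, 0.853, 0.002]
ft_force: [-0.8, -0.1, 5.4]
grip_width: 0.0381
finger_force: 30.0
```

Request:
step_arm(deltas=[{"travel": [0, 0, 0], "angular": [0, 0, 0], "jaw": 60}, {"travel": [0, 0, 0], "angular": [0, 0, 0], "jaw": 60}, {"travel": [0, 0, 0], "angular": [0, 0, 0], "jaw": 60}, {"travel": [0, 0, 0], "angular": [0, 0, 0], "jaw": 60}, {"travel": [0, 0, 15], "angular": [0, 0, 0], "jaw": 60}, {"travel": [0, 0, 45], "angular": [0, 0, 0], "jaw": 60}, {"travel": [0, 0, 90], "angular": [0, 0, 0], "jaw": 60}, {"travel": [0, 0, 140], "angular": [0, 0, 0], "jaw": 60}, {"travel": [0, 0, 190], "angular": [0, 0, 0], "jaw": 60}, {"travel": [0, 0, 220], "angular": [0, 0, 0], "jaw": 60}, {"travel": [0, 0, 220], "angular": [0, 0, 0], "jaw": 60}])

```text
time_s: 32.83
ee_pos: [0.649, 0.0293, 0.2575]
tcp_rot: [3.021, 0.852, 0.011]
ft_force: [0.6, 0.4, -0.3]
grip_width: 0.0599
finger_force: 0.0
```

```bash
python3 - <<'E'
from h import *
a=snap('side','j.png')[100:350,200:420,::-1]
b=snap('top','k.png')[100:350,180:400,::-1]
cv2.imwrite('pics/s7.png',cv2.resize(np.hstack([a,b]),None,fx=1.8,fy=1.8))
s=r.read_state();print(s['ee_pos'],s['time_s'])
E
```

```text
[0.64664145 0.02936703 0.25327104] 32.925
```

View pics/s7.png

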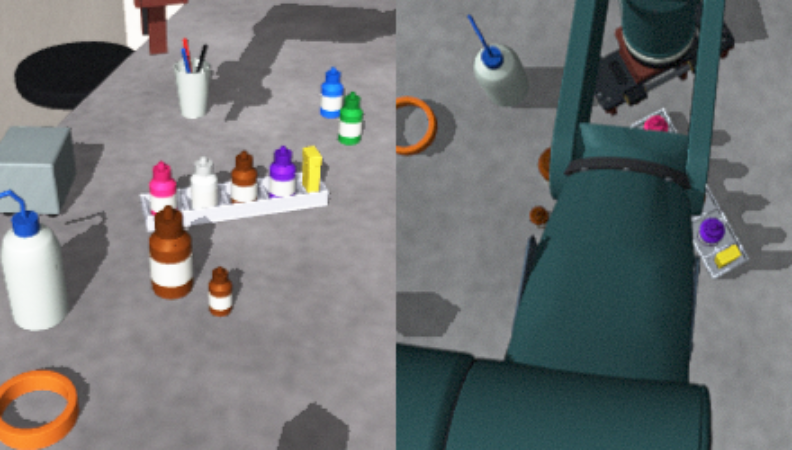

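From the mailer outward, the bays hold violet, brown, white and pink, all upright. The other items have not moved.

```bash
python3 -c "
from workcell import r
print(r.finish_job())"
```

```text
the job is handed in; nothing more can be done
None
```

The four Gram bottles stand upright in the rack in order (violet next to the mailer, then the middle-sized brown, white and pink), nothing else was moved, and the job was handed in at about 33 s.

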